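# Offer a strap handle up to a kettle for tack welding

## Robot

A 7-joint arm with a two-finger parallel gripper is mounted at the origin on the work surface. World frame = base frame: x ahead of the robot, y to its left, z up, the work surface at z = 0. Lengths are in m, angles in degrees, forces in N, time in s.
With the tool pointing down it reaches from about 0.375 to 0.925 m from the base axis. Payload 3.1 kg.
Tool frame: the origin (TCP) lies midway between the tips of the shut fingers; the grasp point (between the pads) lies 19 mm behind it; z points along the fingers, y is the line along which they close (so a half turn about z gives the same grasp; the last joint's range is limited). The gripper opens to 85 mm and grips with 20 to 120 N. Pads are 22 mm wide; open, the fingers measure 114 mm over their backs; the gripper's body (76 mm by 85 mm) begins 54 mm behind the grasp point. The pads swing forward as they close: fully open they stand 13 mm farther back than shut.
Start: joints at [70.371, 21.939, 2.515, 91.553, -1.026, 66.532, -2.859], TCP at [0.158, -0.631, 0.231] pointing down, gripper open.
Joint ranges: [-149.38, 149.38], [-23.57, 123.04], [-84.95, 90], [0, 143.3], [-89.99, 269.99], [3.08, 112.72], [-163.45, 163.45]. Speed limits (degrees/s): [159.86, 159.86, 180, 180, 180, 180, 180].

## Interface

Orientations are given as a 3x3 rotation matrix whose columns are the frame's x, y, z axes.
In Python, from rig import arm, vision gives the robot as it stands.
- The arm moves only by the tool play_rows, never from a script. Its argument "rows" is a list of rows, each a list of 3 entries, a list of its own where there are three numbers: the shift along the tool's x, y, z in cm, then the turn, a rotation vector about the tool's x, y, z in rad, then the closure, from 0 (fully open) to 1 (shut). In form: [[[x, y, z], [rx, ry, rz], fingers], ...]. A call has 1 to 12 rows; each row is the pose to reach, as a shift and turn from the pose commanded when the call began, along the tool's axes at that moment; what a row does not reach only later rows make up. A row lasts 1/12 s, in which the tool goes at most 41.7 mm and 7.16 degrees, less where a joint would pass 70% of its speed; a pose out of reach is approached as far as the arm can. A call with a gripper value outside its range is refused whole. The fingers move at their own pace and stop on an object; "newtons" is the grip in N (left out, the last holds). Time passes only in rows, so rows that repeat a pose let the fingers close. It gives the time, the measured TCP pose, the force, the opening and the grip force at its end, in the units of the state.
- arm.get_state(): the state, without advancing time (a new reading comes with each control period).
- vision.read_camera(name): name is "scene" or "top" or "wrist"; returns a dict with "img" (420x560x3 uint8, blue, green, red), "depth" (420x560 float32, m along the optical axis (not along the pixel's ray), 0 where there is no reading), "K" (3x3 intrinsics, pixels), "world_from_camera" (4x4, takes a point from camera to world coordinates); the wrist camera has in their place "hand_eye" (4x4, takes a point from camera to tool coordinates, whose origin is the TCP and whose axes are the flange's). Camera axes: x right, y down, z forward; pixel columns grow to the right and rows downward; lengths in m; the calibration is good to about 2 mm. A picture is of the moment at which its call begins: read the wrist's pose just before it.
- arm.close_job(): hands the job in; it is judged then, once.
The state is a dict: "time": time; "q": joint angles; "qvel": joint speeds; "joint_torque": joint torques, N m; "tcp_pos": TCP position; "orientation": TCP orientation; "ft_force": force on the tool from outside, world axes, zero at the start; "wrist_torque": the same for the moment, N m; "opening": opening from 0.0 (shut) to 1.0 (fully open); "gripper_force": force on a finger pad.
Only numpy, scipy, OpenCV 4.12 (cv2) and the standard library are available. Lean on these libraries where they do the work, as an engineer would, in place of code of your own. Each camera call takes 0.05 s, during which the arm holds its last target. There are 200 camera calls.

## Task

Fetch the strap handle whose two legs are as far apart as the two lugs on the kettle's shoulder, carry it over the top of the fire bricks, and offer it up to the kettle for tack welding: each foot directly above a lug, in line with it, with a gap of about 5 mm and no contact. Either end of the handle may go to either lug. Finish while still holding it there, level and still, and leave the kettle, the bricks, the shorter handle and everything else where they are.

Things in the scene. Friction and masses are not known exactly. Their poses are not given: they have to be found in the camera images.
- handle: handle to fetch: steel strap bent from 20 x 10 mm bar into an upside-down U with 45 degree corners, standing on its feet right of the bricks (-y side), 0.33 to 0.53 kg. Origin midway between the feet, level with their undersides; x from leg to leg (leg centres at +65, -65 mm), y across the 20 mm width, z up. 140 long, 75 high; top bar straight over the middle 90 mm, z 65 to 75 mm
- handle_grip (a point): middle of that handle's top bar, at half its 10 mm thickness, 70 mm above the feet; the bar is 20 mm wide across the handle here and is gripped across that width; axes as handle
- handle_foot_a (a point): centre of the 10 x 20 mm underside of the foot at x = +65 mm of the handle to fetch; axes as handle
- handle_foot_b (a point): centre of the 10 x 20 mm underside of the foot at x = -65 mm of the handle to fetch; axes as handle
- small_handle: a second, shorter strap handle of the same bar and height (75 mm), legs only 86 mm apart centre to centre, 96 mm overall, for another kettle; stands on the bench right of the bricks too, and the two handles may stand either way about; origin and axes like handle. Not to be moved
- kettle: squat steel kettle, 190 mm in diameter, 1.5 kg, loose on the turntable left of the bricks (+y side). Origin at the centre of its underside, z up, spout along +x reaching 168 mm from the axis and 116 mm high. Two upright steel lugs stand on its shoulder, 65 mm either side of the axis in line with the spout; between them is the lid with a black knob, top 131 mm above the underside
- lug_front (a point): centre of the top face of the lug on the spout side, x = +65 mm, 118 mm above the kettle's underside (158 mm above the bench); the lug is 10 mm along the kettle's x by 20 mm along its y, the same section as the handle's feet, and stands about 24 mm out of the shoulder; axes as kettle
- lug_back (a point): centre of the top face of the lug on the side away from the spout, x = -65 mm, 118 mm above the kettle's underside; same size; axes as kettle
- turntable: bench-top welding turntable, fixed and locked: steel disc 216 mm in diameter, its top 40 mm above the bench; origin at the centre of its base
- brick0: cream fire brick on edge, 230 mm (its x) by 64 mm (y) by 114 mm high, 3.2 kg, loose; the nearer of two that stand end to end as a wall running away from the robot between the handles and the kettle; origin at the centre of its underside
- brick1: the farther fire brick, same size and origin
- dome: steel half ball, flat side down, 80 mm in diameter, 40 mm high; origin at the centre of its underside
- hammer: hammer lying on the bench, 290 mm long; origin under its middle
- jar: glass jar with a steel lid, 70 mm in diameter, 100 mm high; origin at the centre of its underside
- tape: yellow roll of tape lying flat, 100 mm in diameter, 45 mm high; origin at the centre of its underside
- weld_square: red magnetic welding square lying flat, about 100 x 100 mm, 18 mm high; origin near its middle at its underside
- pliers: pliers lying flat, about 180 mm long and 12 mm high; origin under the pivot
Mind the look-alikes: they are no part of the job. Leave any blue or brown look-alike of the handle alone.

How it is judged:
By the outcome, as a careful person would: the job done as asked, in the order asked, and still so for the second after the job is handed in, while the arm keeps its last pose, push and grip.
It also fails if it takes over 48 s, if anything falls off the work surface, if the arm or the gripper's body presses on something with over 40 N, if the wrist force passes 120 N, or if a joint passes its speed limit or range.

## Working session

There is one attempt and no reset: what is moved stays moved. The work goes in short steps, Python scripts to look and compute and a tool call to move; the robot and the scene stay as the last step left them, time stands still between calls to the robot, and variables do not carry over. Pictures are saved under pics/ and viewed, at most 10 in all, crops included, and the job is handed in when it is done.

Besides the shell and the picture viewer there is one more tool, called after "Request:" as name(argument=value, ...), one argument or row to a line, values as JSON. play_rows: Moves the arm, as the interface text tells. Its arguments: {"type":"object","properties":{"rows":{"type":"array","items":{"type":"array"}},"newtons":{"type":"number"}},"required":["rows"]}

```bash
mkdir -p pics; ls; python3 - <<'E'
from rig import arm, vision
import cv2,numpy as np
np.set_printoptions(precision=4,suppress=True)
s=arm.get_state();print(s['time'],s['tcp_pos'],s['orientation'],s['opening'],s['ft_force'])
for n in('top','scene'):
    c=vision.read_camera(n);cv2.imwrite(f'pics/{n}0.png',c['img']);np.savez(f'{n}0.npz',**c)
    print(n,c['K'],c['world_from_camera'])
E
```

```text
pics
0.0 [ 0.1573 -0.6297  0.2299] [[ 0.9702  0.2424 -0.0008]
 [ 0.2424 -0.9702  0.0026]
 [-0.0001 -0.0027 -1.    ]] 0.999446273864419 [ 0.0196  0.4256 -0.7471]
top [[464.993    0.     290.4603]
 [  0.     464.993  208.715 ]
 [  0.       0.       1.    ]] [[-0.0308 -0.9982  0.0511  0.4543]
 [-0.9995  0.0307 -0.0013 -0.0308]
 [-0.0002 -0.0511 -0.9987  1.5612]
 [ 0.      0.      0.      1.    ]]
scene [[495.6822   0.     276.9902]
 [  0.     495.6822 204.8328]
 [  0.       0.       1.    ]] [[ 0.6316  0.6011 -0.4897  1.1568]
 [ 0.7752 -0.4769  0.4143 -0.6127]
 [ 0.0155 -0.6412 -0.7672  1.1553]
 [ 0.      0.      0.      1.    ]]
```

View pics/top0.png

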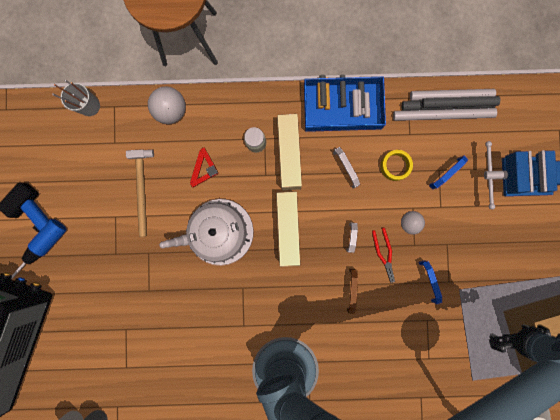

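View pics/scene0.png

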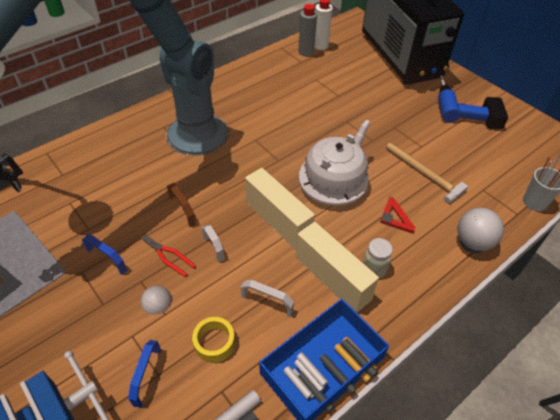

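Candidates in the top view are steel at (346,167), about 45 px or 0.14 m long, and steel at (351,236), about 30 px or 0.096 m. The others are brown at (352,290) and blue at (449,172) and (430,281). I choose the one at (346,167) and will check it in a close crop along with the kettle.

```bash
cat > h.py <<'E'
import numpy as np,cv2
np.set_printoptions(precision=4,suppress=True)
def cloud(c,T=None):
    T=c['world_from_camera'] if T is None else T
    d=c['depth'];v,u=np.mgrid[:d.shape[0],:d.shape[1]];K=c['K']
    p=np.stack([(u-K[0,2])/K[0,0]*d,(v-K[1,2])/K[1,1]*d,d],-1)
    return p@T[:3,:3].T+T[:3,3]
def rect(P):
    r=cv2.minAreaRect((P[:,:2]*1000).astype(np.float32));b=cv2.boxPoints(r)
    e=[b[1]-b[0],b[2]-b[1]];e=max(e,key=np.linalg.norm)
    return np.array(r[0]),np.array(r[1]),np.degrees(np.arctan2(e[1],e[0]))%180
E
python3 - <<'E'
from h import *
for n,bx in(('top',{'long':(325,140,370,195),'short':(338,215,365,258)}),('scene',{'long':(235,270,302,318),'short':(195,218,232,265)})):
    c=np.load(n+'0.npz');P=cloud(c)
    hs=cv2.cvtColor(c['img'],cv2.COLOR_BGR2HSV)
    for k,(a,b,x,y) in bx.items():
        q=P[b:y,a:x].reshape(-1,3);m=(q[:,2]>.066)&(q[:,2]<.085)&(hs[b:y,a:x,1].ravel()<70);q=q[m]
        print(n,k,len(q),rect(q),q.mean(0)*1000)
c=np.load('top0.npz');P=cloud(c)
def cr(c,a,b,x,y,h): 
    i=c['img'][b:y,a:x];return cv2.resize(i,(int(h*(x-a)/(y-b)),h),interpolation=cv2.INTER_CUBIC)
s=np.load('scene0.npz')
cv2.imwrite('pics/crop.png',np.vstack([np.hstack([cr(c,320,135,380,195,290),cr(c,150,190,270,270,290)]),cv2.resize(np.hstack([cr(s,225,265,310,325,290),cr(s,290,115,380,205,290)]),(725,290))]))
# kettle
q=P[190:270,150:270].reshape(-1,3)
for lo,hi in((.15,.156),(.156,.162),(.162,.168),(.168,.18)):
    w=q[(q[:,2]>lo)&(q[:,2]<hi)];print(lo,len(w));print(w[:12]*1000)
# brick tops
w=P[100:280,270:310].reshape(-1,3);w=w[(w[:,2]>.10)&(w[:,2]<.13)];print(rect(w),w[:,2].mean())
E
```

```text
top long 219 (array([ 661.9162, -221.4366]), array([115.0832,  20.343 ]), np.float32(26.848883)) [ 661.8225 -221.0817   73.5173]
top short 134 (array([ 432.469, -229.976]), array([20.1911, 72.8083]), np.float32(171.96971)) [ 433.2691 -229.8607   72.8999]
scene long 348 (array([ 662.5905, -222.3493]), array([114.9839,  22.7193]), np.float32(27.238873)) [ 663.9505 -223.061    74.2562]
scene short 162 (array([ 435.3383, -232.9986]), array([20.7195, 73.8815]), np.float32(171.9321)) [ 436.7686 -233.6612   73.5615]
0.15 193
[[508.2343 191.0153 150.1312]
 [505.5687 203.2062 150.221 ]
 [502.6617 209.0504 151.9291]
 [502.3167 199.648  153.8371]
 [502.1456 191.0732 150.6395]
 [499.679  209.3725 150.4298]
 [496.9085 218.4363 151.0001]
 [493.603  209.4469 150.7777]
 [493.3013 202.695  154.9275]
 [493.1316 194.2625 150.947 ]
 [492.8429 185.1201 151.2672]
 [490.8715 221.1321 153.6066]]
0.156 42
[[489.8589 190.3772 156.8086]
 [488.2355 138.8511 158.6065]
 [485.4238 145.0449 157.8732]
 [485.2578 141.6223 161.1795]
 [485.2358 139.0013 157.9772]
 [482.3374 142.2329 156.8201]
 [482.2535 139.2703 156.36
[... 296 characters left out ...]
95.2517 166.9033]
 [466.1462 204.929  163.1756]
 [462.9656 199.0726 162.6877]
 [462.8456 195.3388 167.1956]
 [460.4142 213.5745 165.9792]
 [460.3174 210.3932 167.0552]
 [457.4209 213.4954 166.8034]
 [457.2347 207.3589 167.683 ]]
0.168 27
[[475.0952 206.094  172.78  ]
 [472.3589 212.936  168.1355]
 [472.255  209.7875 169.0421]
 [472.0506 203.5398 170.6319]
 [471.978  200.8068 169.1077]
 [471.8829 197.7764 169.3548]
 [469.3397 212.5221 170.8737]
 [469.1303 206.1425 173.2652]
 [469.0576 203.4648 171.4689]
 [468.9792 200.6917 170.1988]
 [466.3582 212.6172 170.7023]
 [466.243  209.1635 173.4093]]
(array([591.0833, -30.142 ]), array([ 74.8601, 475.3694]), np.float32(177.61154)) 0.11325031374774842
```

View pics/crop.png

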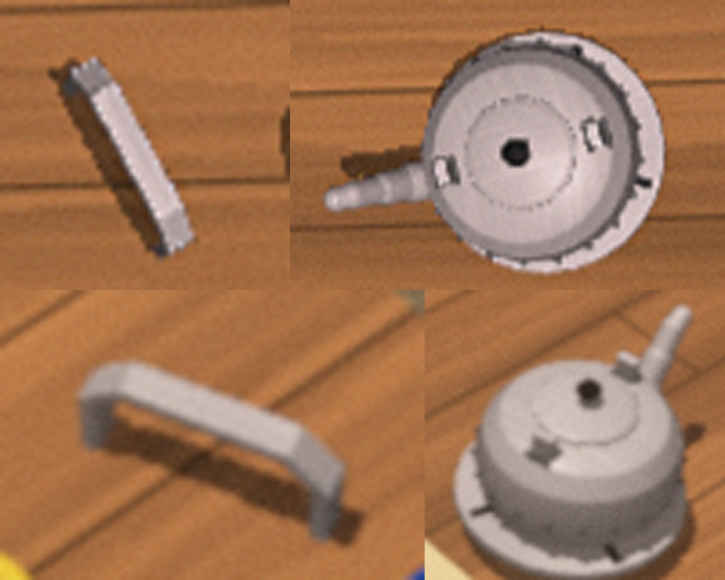

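The crop shows the chosen part as plain steel with a long U and 45° corners. Its bar measures 115 mm at the 66–75 mm level against about 73 mm for the short handle, so the choice is confirmed. The kettle lugs are at crop (443,171) and (595,134), which is top view (192,237) and (234,227). Next I move above the handle.

Request:
play_rows(
  rows=[
    [[2,-1,0],[0,0,-0.02],0],
    [[5.5,-2.5,0],[0,0,-0.04],0],
    [[9,-4.2,0],[0,0,-0.06],0],
    [[12.5,-5.8,0],[0,0,-0.08],0],
    [[16,-7.4,0],[0,0,-0.1],0],
    [[19.5,-9,0],[0,0,-0.12],0],
    [[23,-10.7,0],[0,0,-0.14],0],
    [[26.5,-12.3,0],[0,0,-0.16],0],
    [[30,-13.9,0],[0,0,-0.18],0],
    [[33.5,-15.5,0],[0,0,-0.2],0],
    [[37,-17.2,0],[0,0,-0.21],0],
    [[40,-18.6,0],[0,0,-0.222],0],
  ],
)

```text
time: 1.1
tcp_pos: [0.5027, -0.3493, 0.231]
orientation: [[0.891, 0.453, 0.0], [0.453, -0.891, 0.001], [0.001, -0.001, -1.0]]
ft_force: [0.8, 0.5, 0.3]
opening: 1.001
gripper_force: 0.0
```

```bash
cat >> h.py <<'E'
from scipy.spatial.transform import Rotation as R
def go(s,target,yaw):
    "shift (cm) and turn (rad) in tool axes to reach world target pointing down with tool x at yaw"
    O=np.array(s['orientation']);a=np.radians(yaw);x=[np.cos(a),np.sin(a),0];z=[0,0,-1.]
    G=np.array([x,np.cross(z,x),z]).T
    return O.T@(np.array(target)-s['tcp_pos'])*100,R.from_matrix(O.T@G).as_rotvec()
E
python3 - <<'E'
from h import *
from rig import arm
s=arm.get_state();print(s['time'],s['tcp_pos'],s['q'],go(s,[.6622,-.222,.20],27))
E
```

```text
1.1 [ 0.5027 -0.3493  0.231 ] [ 40.7608  18.5467 -11.9295  96.4328   4.0541  65.4781 -35.2847] (array([19.9822, -4.1118,  3.1225]), array([-0.0012, -0.0009, -0.0006]))
```

Request:
play_rows(
  rows=[
    [[2.5,-0.5,0.4],[0,0,0],0],
    [[6,-1.3,0.9],[0,0,0],0],
    [[9.5,-2,1.5],[0,0,0],0],
    [[13,-2.7,2.1],[0,0,0],0],
    [[16.5,-3.4,2.6],[0,0,0],0],
    [[19,-4,3],[0,0,0],0],
    [[20,-4.1,3.1],[0,0,0],0],
    [[20,-4.1,3.1],[0,0,0],0],
    [[20,-4.1,3.1],[0,0,0],0],
  ],
)

```text
time: 1.85
tcp_pos: [0.6598, -0.2271, 0.1998]
orientation: [[0.893, 0.45, -0.002], [0.45, -0.893, -0.001], [-0.002, -0.0, -1.0]]
ft_force: [0.4, -0.7, -0.1]
opening: 0.998
gripper_force: 0.0
```

```bash
python3 - <<'E'
from h import *
from rig import arm,vision
s=arm.get_state();c=vision.read_camera('wrist');cv2.imwrite('pics/w1.png',c['img'])
T=np.eye(4);T[:3,:3]=s['orientation'];T[:3,3]=s['tcp_pos'];T=T@c['hand_eye'];print(s['time'],s['tcp_pos'],c['hand_eye'])
P=cloud(c,T);d=c['depth']
m=(P[...,2]>.066)&(P[...,2]<.085)&(d>0)&(np.hypot(P[...,0]-.662,P[...,1]+.222)<.09)
q=P[m];print(len(q),rect(q),q[:,2].mean())
m2=(P[...,2]>.0715)&m;print(rect(P[m2]))
r=rect(q);print(go(s,[*r[0]/1000,.051],r[2]))
E
```

```text
1.85 [ 0.6598 -0.2271  0.1998] [[-0.0001 -0.9621 -0.2727  0.0695]
 [ 1.     -0.0001  0.0002 -0.0002]
 [-0.0003 -0.2727  0.9621 -0.1422]
 [ 0.      0.      0.      1.    ]]
3552 (array([ 663.4474, -221.1791]), array([112.1492,  20.0156]), np.float32(26.658665)) 0.07405904169288004
(array([ 663.4882, -221.1922]), array([100.9939,  20.0152]), np.float32(26.609959))
(array([ 0.6176, -0.362 , 14.8827]), array([-0.0001,  0.002 ,  0.002 ]))
```

View pics/w1.png

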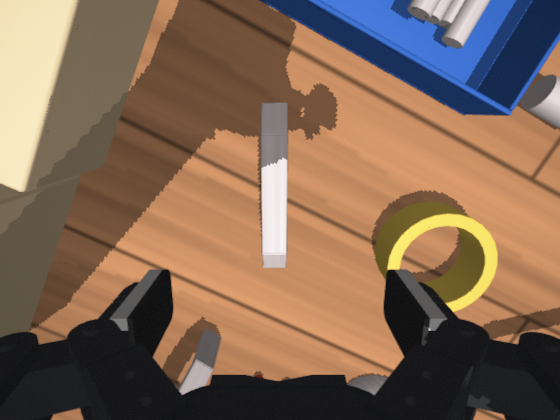

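The wrist view shows the steel handle at (275,185), between the open fingers and in line with the tool. The tape and bricks are clear of it. Now I descend and grip.

Request:
play_rows(
  rows=[
    [[0.6,-0.4,1.5],[0,0,0],0],
    [[0.6,-0.4,4],[0,0,0],0],
    [[0.6,-0.4,7],[0,0,0],0],
    [[0.6,-0.4,10],[0,0,0],0],
    [[0.6,-0.4,12.5],[0,0,0],0],
    [[0.6,-0.4,14],[0,0,0],0],
    [[0.6,-0.4,14.9],[0,0,0],0],
    [[0.6,-0.4,14.9],[0,0,0],0],
    [[0.6,-0.4,14.9],[0,0,0],0],
  ],
)

```text
time: 2.65
tcp_pos: [0.6644, -0.2211, 0.0518]
orientation: [[0.893, 0.449, 0.001], [0.449, -0.893, -0.0], [0.0, 0.001, -1.0]]
ft_force: [0.4, 0.5, -0.3]
opening: 1.0
gripper_force: 0.0
```

Request:
play_rows(
  rows=[
    [[0,0,0],[0,0,0],0.3],
    [[0,0,0],[0,0,0],0.5],
    [[0,0,0],[0,0,0],0.65],
    [[0,0,0],[0,0,0],0.75],
    [[0,0,0],[0,0,0],0.85],
    [[0,0,0],[0,0,0],1],
    [[0,0,0],[0,0,0],1],
    [[0,0,0],[0,0,0],1],
    [[0,0,0],[0,0,0],1],
    [[0,0,0],[0,0,0],1],
    [[0,0,0],[0,0,0],1],
    [[0,0,0],[0,0,0],1],
  ],
  newtons=70,
)

```text
time: 3.65
tcp_pos: [0.6649, -0.2206, 0.0521]
orientation: [[0.893, 0.45, 0.001], [0.45, -0.893, -0.001], [0.001, 0.001, -1.0]]
ft_force: [-0.2, -0.8, 5.5]
opening: 0.217
gripper_force: 69.2
```

```bash
python3 - <<'E'
from h import *
from rig import arm
s=arm.get_state();print(s['time'],np.array(s['tcp_pos'])*1000,np.array(s['orientation']),s['q'],s['opening'],s['gripper_force'],s['ft_force'])
np.savez('grasp.npz',p=s['tcp_pos'],o=s['orientation'])
c=np.load('top0.npz');T=c['world_from_camera'];L=[]
for u,v in((192.2,237.2),(234.1,227)):
    r=T[:3,:3]@np.linalg.inv(c['K'])@[u,v,1];L.append(T[:3,3]+r*(.158-T[2,3])/r[2]);print(L[-1]*1000)
d=L[0]-L[1];m=(L[0]+L[1])/2;print(m,np.hypot(*d[:2]),np.degrees(np.arctan2(d[1],d[0])))
print(go(s,[s['tcp_pos'][0],s['tcp_pos'][1],.25],26.6))
E
```

```text
3.65 [ 664.8517 -220.6451   52.1311] [[ 0.8931  0.4499  0.0013]
 [ 0.4499 -0.8931 -0.0005]
 [ 0.0009  0.001  -1.    ]] [ 24.5979  38.5288 -13.3306  89.8977  10.4132  52.7133 -55.5074] 0.21698079336152198 69.16223645210266 [-0.1994 -0.8009  5.4767]
[449.3747 265.8318 158.    ]
[476.1852 138.9193 158.    ]
[0.4628 0.2024 0.158 ] 0.12971343683591094 101.92845333097551
(array([  0.0183,   0.0206, -19.7869]), array([ 0.001 , -0.0009,  0.0024]))
```

The grip holds at 70 N. The lugs are 129.7 mm apart, with midpoint near (0.463, 0.202) and axis at 102°. I lift, then carry over the bricks to a viewing place 60 mm beside the kettle.

Request:
play_rows(
  rows=[
    [[0,0,-0.5],[0,0,0],1],
    [[0,0,-1.5],[0,0,0],1],
    [[0,0,-3.5],[0,0,0],1],
    [[0,0,-6],[0,0,0],1],
    [[0,0,-9],[0,0,0],1],
    [[0,0,-12],[0,0,0],1],
    [[0,0,-15],[0,0,0],1],
    [[0,0,-18],[0,0,0],1],
    [[0,0,-21],[0,0,0],1],
    [[0,0,-23.5],[0,0,0],1],
    [[0,0,-24.8],[0,0,0],1],
    [[0,0,-24.8],[0,0,0],1],
  ],
)

```text
time: 4.65
tcp_pos: [0.6657, -0.2204, 0.303]
orientation: [[0.893, 0.45, 0.006], [0.45, -0.893, -0.001], [0.004, 0.004, -1.0]]
ft_force: [0.8, -0.6, -4.5]
opening: 0.218
gripper_force: 68.8
```

```bash
python3 - <<'E'
from h import *
from rig import arm
s=arm.get_state();print(s['time'],s['opening'],s['ft_force'],s['wrist_torque'],s['tcp_pos'],go(s,[.523,.215,.30],101.9))
E
```

```text
4.65 0.21835818787075806 [ 0.7875 -0.575  -4.4894] [-0.0339 -0.1146  0.0133] [ 0.6657 -0.2204  0.303 ] (array([  6.8608, -45.2995,   0.1515]), array([ 0.0063, -0.0012, -1.3114]))
```

Request:
play_rows(
  rows=[
    [[0.2,-1,0],[0,0,-0.03],1],
    [[0.5,-3,0],[0,0,-0.09],1],
    [[0.9,-5.5,0],[0,0,-0.16],1],
    [[1.3,-8.5,0],[0,0,-0.24],1],
    [[1.7,-11.5,0],[0,0,-0.33],1],
    [[2.2,-14.5,0],[0,0,-0.42],1],
    [[2.7,-17.5,0],[0,0,-0.5],1],
    [[3.1,-20.5,0],[0,0,-0.58],1],
    [[3.6,-23.5,0],[0,0,-0.67],1],
    [[4,-26.5,0],[0,0,-0.76],1],
    [[4.4,-29,0],[0,0,-0.84],1],
    [[4.7,-31,0],[0,0,-0.9],1],
  ],
)

```text
time: 5.65
tcp_pos: [0.5628, 0.0812, 0.2958]
orientation: [[0.194, 0.981, -0.007], [0.981, -0.194, 0.001], [-0.001, -0.007, -1.0]]
ft_force: [-0.4, 1.9, -4.0]
opening: 0.219
gripper_force: 68.8
```

```bash
python3 - <<'E'
from h import *
from rig import arm
s=arm.get_state();print(s['time'],s['q'],s['tcp_pos'],go(s,[.523,.215,.30],101.9))
E
```

```text
5.65 [ 15.1489  13.1026 -31.6949  97.0261   7.039   72.2767 -29.2429] [0.5628 0.0812 0.2958] (array([12.3536, -6.5025, -0.3843]), array([-0.007 , -0.0006, -0.4027]))
```

Request:
play_rows(
  rows=[
    [[2,-1.1,0],[0,0,-0.06],1],
    [[4.5,-2.4,0],[0,0,-0.14],1],
    [[7,-3.7,0],[0,0,-0.22],1],
    [[9.5,-5,0],[0,0,-0.3],1],
    [[11.2,-5.9,0],[0,0,-0.36],1],
    [[12,-6.3,0],[0,0,-0.39],1],
    [[12.2,-6.4,0],[0,0,-0.4],1],
    [[12.2,-6.4,0],[0,0,-0.4],1],
    [[12.2,-6.4,0],[0,0,-0.4],1],
    [[12.2,-6.4,0],[0,0,-0.4],1],
  ],
)

```text
time: 6.48
tcp_pos: [0.5299, 0.2072, 0.2989]
orientation: [[-0.19, 0.982, -0.0], [0.982, 0.19, -0.002], [-0.002, -0.0, -1.0]]
ft_force: [0.4, -0.4, -4.6]
opening: 0.218
gripper_force: 68.8
```

```bash
python3 - <<'E'
from h import *
from rig import arm,vision
s=arm.get_state();c=vision.read_camera('wrist');cv2.imwrite('pics/w2.png',c['img'])
np.savez('w2.npz',p=s['tcp_pos'],o=s['orientation'],**c)
print(s['time'],s['tcp_pos'],s['orientation'],s['q'])
E
```

```text
6.4833 [0.5299 0.2072 0.2989] [[-0.1901  0.9818 -0.0001]
 [ 0.9818  0.1901 -0.0017]
 [-0.0017 -0.0004 -1.    ]] [  7.7318  13.8619 -38.622   96.767    9.103   72.5845 -21.8601]
```

View pics/w2.png

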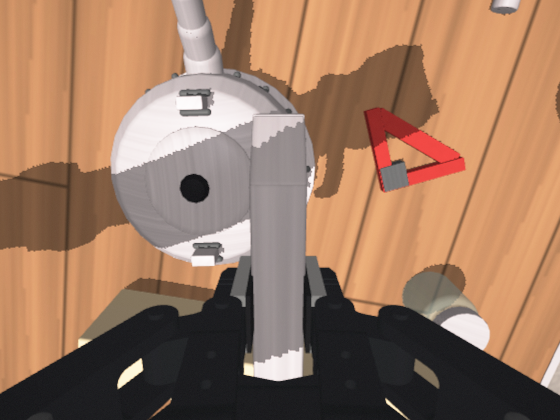

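The wrist view shows the handle held straight (column 278, rows 115–380). The front lug is near (190,102) and the back lug near (205,257), both clear of occlusion. I measure them from depth.

```bash
python3 - <<'E'
from h import *
c=np.load('w2.npz');T=np.eye(4);T[:3,:3]=c['o'];T[:3,3]=c['p'];T=T@c['hand_eye']
P=cloud(c,T);Q=cloud(c,c['hand_eye'])
L=[]
for a,b,x,y in((165,80,225,125),(180,235,235,275)):
    z=P[b:y,a:x];q=z[(z[...,2]>.153)&(z[...,2]<.163)]
    print(len(q),rect(q),q.mean(0)*1000)
    m=((z[...,2]>.153)&(z[...,2]<.163));ys,xs=np.nonzero(m);print(xs.min()+a,xs.max()+a,ys.min()+b,ys.max()+b)
    L.append(rect(q)[0])
d=L[0]-L[1];print(sum(L)/2,np.hypot(*d),np.degrees(np.arctan2(d[1],d[0])))
# held bar in tool frame
z=Q[110:390,245:312].reshape(-1,3);
h=np.histogram(z[:,2]*1000,bins=np.arange(-60,60,4));print(h[0],h[1][:-1])
q=z[(abs(z[:,1])<.013)&(z[:,2]<.02)&(z[:,2]>-.04)];
for x0 in range(-80,90,10):
    w=q[abs(q[:,0]*1000-x0)<5]
    if len(w):print(x0,len(w),np.median(w[:,2])*1000,w[:,1].min()*1000,w[:,1].max()*1000)
print(q[:,0].min(),q[:,0].max())
im=np.hstack([cv2.resize(c['img'][75:130,155:235],(400,275),interpolation=cv2.INTER_NEAREST),cv2.resize(c['img'][225:280,165:245],(400,275),interpolation=cv2.INTER_NEAREST)]);cv2.imwrite('pics/lugs.png',im)
E
```

```text
372 (array([449.0549, 268.1398]), array([20.1717,  9.5368]), np.float32(11.119024)) [449.5459 268.1706 157.4402]
175 202 96 109
294 (array([476.8177, 141.2956]), array([20.0799, 10.682 ]), np.float32(15.20517)) [476.8298 141.9763 157.1922]
191 215 253 266
[462.9363 204.7177] 129.84690728034244 102.34583497662942
[    0     0     0     0    38   652   208   169   223 10730   808   768
   693   656   554   118     0     0     0     0     0     0     0     0
     0     0     0     0     0] [-60 -56 -52 -48 -44 -40 -36 -32 -28 -24 -20 -16 -12  -8  -4   0   4   8
  12  16  20  24  28  32  36  40  44  48  52]
-40 3 -21.90947838777389 0.6678752877257662 4.313760783271671
-30 944 -22.45921387837737 -9.801050154473417 10.001054122625446
-20 1091 -22.507832719266943 -10.041238588566685 9.822837707581265
-10 1376 -22.68468544933054 -11.204931173197656 11.334196476939162
0 1619 -22.82939881949843 -10.91082321728527 11.084752465267988
10 2073 -22.71498569560433 -12.992972445102227 12.954789740014691
20 1408 -22.471236093857392 -10.038855480872485 10.062778885632863
30 1506 -22.534143049139573 -9.999165537273164 9.969791571467688
40 1626 -22.433447071688636 -9.94805590072728 10.028078721039664
50 1841 -17.9794512551435 -9.973814016347012 10.165938216226882
60 1582 -7.983455771912896 -9.849400872232309 10.174354103144578
70 479 -1.0863486178573356 -9.72564495789966 9.962605021145105
-0.035146441074470444 0.06826637120555168
```

View pics/lugs.png

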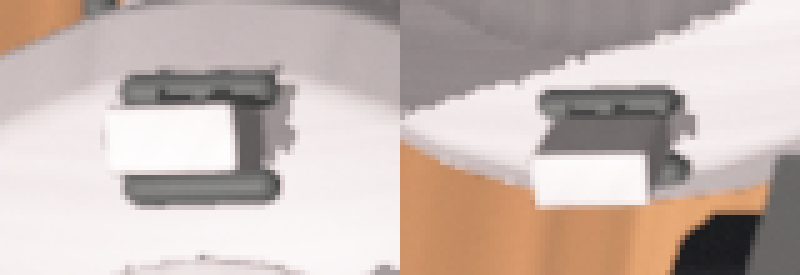

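The wrist depth gives lugs 129.8 mm apart, midpoint (462.9, 204.7), yaw 102.35°. The handle is level in the grip, with its centre at tool x = -1.6 mm and its feet at tool z = +52.5 mm.

```bash
python3 - <<'E'
from h import *
from rig import arm
s=arm.get_state();print(go(s,[.4626,.2063,.245],102.35))
E
```

```text
(array([ 1.1706, -6.6186,  5.3999]), array([-0.0003,  0.0012, -0.024 ]))
```

Request:
play_rows(
  rows=[
    [[0.2,-1,0],[0,0,-0.005],1],
    [[0.5,-2.5,0],[0,0,-0.01],1],
    [[0.8,-4.5,0],[0,0,-0.02],1],
    [[1.1,-6,0],[0,0,-0.024],1],
    [[1.17,-6.6,0.5],[0,0,-0.024],1],
    [[1.17,-6.6,1.5],[0,0,-0.024],1],
    [[1.17,-6.6,3],[0,0,-0.024],1],
    [[1.17,-6.6,4.5],[0,0,-0.024],1],
    [[1.17,-6.6,5.2],[0,0,-0.024],1],
    [[1.17,-6.6,5.4],[0,0,-0.024],1],
    [[1.17,-6.6,5.4],[0,0,-0.024],1],
    [[1.17,-6.6,5.4],[0,0,-0.024],1],
  ],
)

```text
time: 7.53
tcp_pos: [0.4624, 0.2089, 0.2456]
orientation: [[-0.218, 0.976, 0.001], [0.976, 0.218, 0.001], [0.001, 0.001, -1.0]]
ft_force: [0.4, -0.0, -5.0]
opening: 0.214
gripper_force: 68.9
```

```bash
python3 - <<'E'
from h import *
from rig import arm,vision
for i in range(3):
    c=vision.read_camera('wrist' if i==2 else 'scene');s=arm.get_state()
    print(s['time'],np.array(s['tcp_pos'])*1000,go(s,[.4626,.2063,.215],102.35))
    if i<2: sc=c
cv2.imwrite('pics/c3.png',np.hstack([cv2.resize(sc['img'][80:210,270:400],(600,600),interpolation=cv2.INTER_CUBIC)]))
E
```

```text
7.5833 [462.5979 209.1091 246.0414] (array([-0.2761, -0.0662,  3.1039]), array([ 0.0017, -0.0006,  0.0043]))
7.6333 [462.5956 209.1878 246.2396] (array([-0.2836, -0.0687,  3.1237]), array([ 0.002 , -0.0005,  0.0044]))
7.6833 [462.5308 209.1679 246.2778] (array([-0.2826, -0.0623,  3.1276]), array([ 0.0021, -0.0004,  0.0045]))
```

View pics/c3.png

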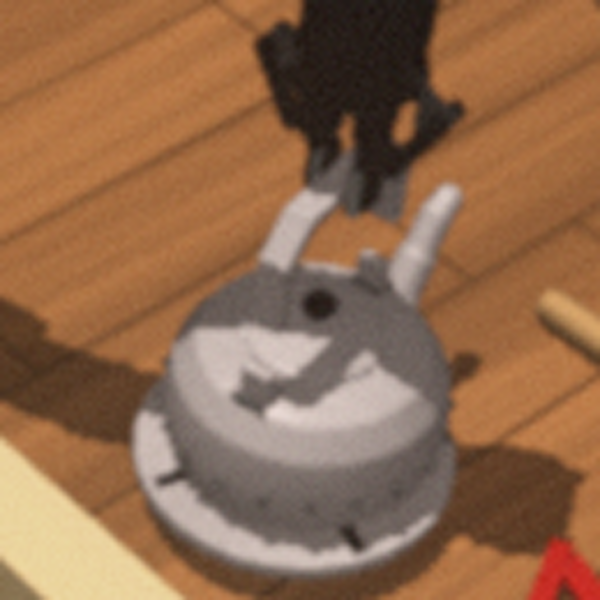

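The scene crop shows the handle above the kettle. The back lug is at crop (255,390) and the front lug at (372,270), with the near leg grey against the kettle. I make the fine correction and a partial descent, then check the leg with scene depth.

Request:
play_rows(
  rows=[
    [[-0.1,0,0.3],[0,0,0.002],1],
    [[-0.2,-0.05,0.8],[0.001,0,0.004],1],
    [[-0.28,-0.06,1.3],[0.002,0,0.004],1],
    [[-0.28,-0.06,1.5],[0.002,0,0.004],1],
    [[-0.28,-0.06,1.5],[0.002,0,0.004],1],
    [[-0.28,-0.06,1.5],[0.002,0,0.004],1],
    [[-0.28,-0.06,1.5],[0.002,0,0.004],1],
  ],
)

```text
time: 8.27
tcp_pos: [0.4618, 0.206, 0.2303]
orientation: [[-0.214, 0.977, -0.002], [0.977, 0.214, -0.0], [0.0, -0.002, -1.0]]
ft_force: [0.3, 0.1, -4.2]
opening: 0.222
gripper_force: 69.0
```

```bash
python3 - <<'E'
from h import *
from rig import arm,vision
s=arm.get_state();c=vision.read_camera('scene');w=vision.read_camera('wrist')
np.savez('s4.npz',**c);np.savez('w4.npz',p=s['tcp_pos'],o=s['orientation'],**w)
print(s['time'],np.array(s['tcp_pos'])*1000,go(s,[.4626,.2063,.215],102.35),s['ft_force'])
cen=np.array([462.9,204.7]);a=np.radians(102.35);A=np.array([[np.cos(a),np.sin(a)],[np.sin(a),-np.cos(a)]])
def loc(P): # kettle-like frame, mm
    return np.concatenate([(P[...,:2]*1000-cen)@A.T,P[...,2:]*1000],-1)
P0=loc(cloud(np.load('scene0.npz')));P=loc(cloud(c))
def slab(P,zl,zh,x0,x1):
    q=P[(P[...,2]>zl)&(P[...,2]<zh)&(P[...,0]>x0)&(P[...,0]<x1)&(abs(P[...,1])<20)]
    return len(q),np.percentile(q,[3,50,97],axis=0) if len(q) else None
print('lug before',slab(P0,154,163,-80,-50));print(slab(P0,154,163,50,80))
for zl,zh in((150,163),(163,175),(175,182),(182,190),(190,200),(200,210),(210,225)):print('now',zl,slab(P,zl,zh,-80,-50))
print('front',slab(P,183,215,50,80))
# wrist
T=np.eye(4);T[:3,:3]=s['orientation'];T[:3,3]=s['tcp_pos'];W=loc(cloud(w,T@w['hand_eye']))
print('w lug',slab(W,153,163,50,80),slab(W,153,163,-80,-50));print('w bar',slab(W,240,262,-75,75))
i=cv2.resize(c['img'][95:195,285:385],(600,600),interpolation=cv2.INTER_CUBIC);cv2.imwrite('pics/c4.png',cv2.convertScaleAbs(i,alpha=1.3,beta=10))
E
```

```text
8.2667 [461.8118 205.9926 230.3452] (array([0.0128, 0.0864, 1.5344]), array([-0.0018, -0.0002,  0.0006])) [ 0.2785  0.1184 -4.2167]
lug before (20, array([[-73.1374,  -8.8707, 154.3134],
       [-66.237 ,  -0.2917, 158.3104],
       [-62.6902,   6.0986, 161.2239]]))
(22, array([[ 55.1733, -10.3754, 155.9214],
       [ 62.8608,  -1.152 , 157.8301],
       [ 69.2591,   7.4668, 162.1233]]))
now 150 (30, array([[-73.0699, -10.3293, 152.0199],
       [-67.7961,  -0.7411, 154.9279],
       [-61.9183,   7.3129, 160.6504]]))
now 163 (0, None)
now 175 (7, array([[-70.6347, -12.5191, 177.1645],
       [-68.476 ,  -1.2414, 180.1293],
       [-64.6397,   8.0298, 181.556 ]]))
now 182 (14, array([[-72.714 ,  -8.3712, 182.6068],
       [-69.484 ,   1.1641, 185.5537],
       [-67.2675,   8.057 , 189.323 ]]))
now 190 (22, array([[-72.5326, -10.2106, 190.661 ],
       [-70.321 ,   1.1327, 196.6414],
       [-63.8464,   9.2905, 199.3267]]))
now 200 (20, array([[-72.9363, -11.7677, 200.982 ],
       [-70.1046,  -2.3198, 205.8655],
       [-64.6083,   8.1938, 209.541 ]]))
now 210 (32, array([[-72.1208, -12.492 , 210.2968],
       [-69.8322,  -1.19  , 217.5532],
       [-61.4454,   7.1175, 224.5097]]))
front (45, array([[ 55.7238,  -6.674 , 184.2749],
       [ 60.0415,   2.1109, 195.719 ],
       [ 68.0877,   8.4462, 211.3991]]))
w lug (32, array([[ 69.6793,  -8.7648, 155.7354],
       [ 69.6869,  -0.3423, 156.9167],
       [ 69.6981,   8.0679, 158.4509]])) (0, None)
w bar (14012, array([[-28.4439, -12.7698, 241.9844],
       [ 16.0309,  -0.5177, 252.7287],
       [ 57.2362,  12.6732, 257.3387]]))
```

View pics/c4.png

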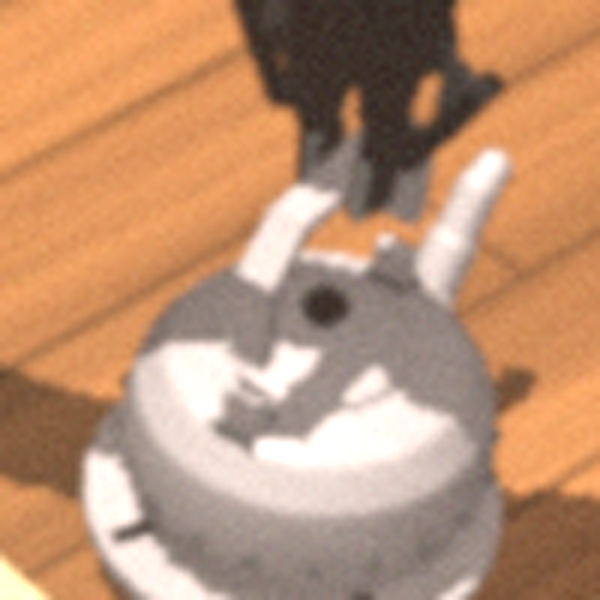

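The crop shows the near foot at (255,360), directly above the back lug at (245,415), with clear space between. Scene depth puts the outer face of the leg at -70 mm and the inner face of the front leg at +60 mm, so they line up with the lugs. I make the final slow descent.

Request:
play_rows(
  rows=[
    [[0,0,0.2],[0,0,0],1],
    [[0,0.03,0.5],[0,0,0],1],
    [[0,0.05,0.8],[-0.001,0,0],1],
    [[0,0.05,1.1],[-0.001,0,0],1],
    [[0,0.05,1.3],[-0.001,0,0],1],
    [[0,0.05,1.4],[-0.001,0,0],1],
    [[0,0.05,1.45],[-0.001,0,0],1],
    [[0,0.05,1.45],[-0.001,0,0],1],
    [[0,0.05,1.45],[-0.001,0,0],1],
    [[0,0.05,1.45],[-0.001,0,0],1],
    [[0,0.05,1.45],[-0.001,0,0],1],
    [[0,0.05,1.45],[-0.001,0,0],1],
  ],
)

```text
time: 9.37
tcp_pos: [0.4623, 0.206, 0.2159]
orientation: [[-0.214, 0.977, -0.001], [0.977, 0.214, -0.0], [0.0, -0.001, -1.0]]
ft_force: [0.5, -0.2, -4.3]
opening: 0.214
gripper_force: 69.0
```

```bash
python3 - <<'E'
from h import *
from rig import arm,vision
X=[]
for i in range(6):
    s=arm.get_state();g=go(s,[.4626,.2063,.2153],102.35);X.append(np.r_[np.array(s['tcp_pos'])*1000,g[0]*10,g[1]*1000]);c=vision.read_camera('scene' if i<5 else 'wrist')
    if i==4: sc=c
print(np.mean(X,0),np.std(X,0),s['ft_force'],s['time'])
cen=np.array([462.9,204.7]);a=np.radians(102.35);A=np.array([[np.cos(a),np.sin(a)],[np.sin(a),-np.cos(a)]])
T=np.eye(4);T[:3,:3]=s['orientation'];T[:3,3]=s['tcp_pos']
H=cloud(c,c['hand_eye']);q=H[110:390,245:312].reshape(-1,3);q=q[(abs(q[:,1])<.0105)&(q[:,2]<.02)&(q[:,2]>-.04)]
print('held',q[:,0].max(),[np.median(q[abs(q[:,0]*1000-x)<5,2])*1000 for x in(-30,-20,20,30,40,50,60)])
P=cloud(sc);P=np.concatenate([(P[...,:2]*1000-cen)@A.T,P[...,2:]*1000],-1)
for z in range(150,215,6):
    q=P[(abs(P[...,2]-z)<3)&(P[...,0]<-55)&(P[...,0]>-80)&(abs(P[...,1])<20)];print(z,len(q),np.median(q,0) if len(q) else '')
E
```

```text
[462.254  205.9799 215.8764   0.2385   0.407    0.5761  -0.8043   0.0005
   0.4701] [0.0352 0.02   0.0426 0.0124 0.0385 0.0427 0.0977 0.0124 0.0218] [-0.1866  0.3005 -4.7041] 9.6167
held 0.06825578981224774 [np.float64(-22.51631990034092), np.float64(-22.561294781006353), np.float64(-22.541890367989467), np.float64(-22.530387875548357), np.float64(-22.517668415764845), np.float64(-17.982949032349698), np.float64(-7.979781729939281)]
150 10 [-70.2997  -0.4755 151.5648]
156 14 [-67.5584   2.1415 156.5978]
162 7 [-69.7324  -0.4953 159.4598]
168 11 [-69.9475  -1.0301 167.4197]
174 11 [-69.699    2.2987 173.7237]
180 12 [-69.7193   1.1539 179.3398]
186 13 [-69.7674   2.3928 187.0455]
192 12 [-69.3875  -2.3776 191.6688]
198 11 [-70.4363   2.5523 198.0625]
204 14 [-70.2911  -0.5746 204.4346]
210 14 [-69.6306  -0.4082 210.3576]
```

Request:
play_rows(
  rows=[
    [[0.02,0.03,0.03],[0,0,0],1],
    [[0.02,0.03,0.05],[0,0,0],1],
    [[0.02,0.03,0.05],[0,0,0],1],
    [[0.02,0.03,0.05],[0,0,0],1],
    [[0.02,0.03,0.05],[0,0,0],1],
    [[0.02,0.03,0.05],[0,0,0],1],
    [[0.02,0.03,0.05],[0,0,0],1],
    [[0.02,0.03,0.05],[0,0,0],1],
  ],
)

```text
time: 10.33
tcp_pos: [0.4624, 0.2063, 0.2153]
orientation: [[-0.214, 0.977, -0.001], [0.977, 0.214, -0.0], [0.0, -0.001, -1.0]]
ft_force: [0.2, -0.6, -4.5]
opening: 0.218
gripper_force: 69.0
```

```bash
python3 - <<'E'
from h import *
from rig import arm
s=arm.get_state();print(np.array(s['tcp_pos'])*1000,s['ft_force'],go(s,[.4626,.2063,.2153],102.35),np.abs(s['qvel']).max())
if abs(s['tcp_pos'][2]-.2153)<.0015: print(arm.close_job())
E
```

```text
[462.4435 206.2501 215.3072] [ 0.1601 -0.6067 -4.4813] (array([0.0015, 0.0164, 0.0007]), array([-0.0009, -0.    ,  0.0005])) 0.12483970362521174
the job is handed in; nothing more can be done
None
```

I handed the job in at about 10 s of arm time, with the long handle held level and still above the kettle, each foot in line with its lug, a measured gap of about 5 mm and no sign of contact.

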